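Tighten the grinder's burr bolt and put the hopper back

TASK

The coffee grinder has been cleaned: feel the T-handled hex key into the recessed socket at the bottom of its throat and turn the clamp bolt clockwise, regripping the handle as needed, until it stops. Then put the key back upright in its wooden stand and lower the bean hopper, without dropping it, into the throat until it sits fully home and level, leaving the other things on the worktop where they are.

Things in the scene. Friction and masses are not known exactly. Their poses are not given: they have to be found in the camera images.
- grinder: Coffee grinder (does not move): aluminium tower 116 mm across, black motor housing behind (to 122 mm behind the axis), grounds drawer in front (to 84 mm). Deck 105 mm above the worktop; on it a steel collar 92 mm across, its rim 120 mm up, with the open conical throat. Origin on the worktop under the throat's axis; x to its rear, z up.
- throat (a point): Centre of the rim of the grinder's throat, 120 mm above the worktop; x to the grinder's rear, z up. The throat narrows from 72 mm across at the rim to 56 mm across 35 mm lower, where the flat head of the clamp bolt lies.
- socket (a point): Centre of the mouth of the hex socket in the clamp bolt's flat round head (44 mm across), on the throat's axis 35 mm below its rim. Socket 21.6 mm across flats, 30 mm deep, greased, no funnel at its mouth. z up; x points to a corner of the hexagon and turns with the bolt (corners every 60 degrees).
- clamp_bolt (a joint): Turn of the clamp bolt in rad, growing clockwise seen from above; it ends at a hard stop at 2.8, where the bolt is tight. It starts somewhere from 0 to 0.5, turns against a steady friction of about 0.1 N m and stays where it is left.
- key: T-handled hex key, 108 mm tall; origin mid lower end, z up, x along the handle and through a hexagon corner. Hexagon 20 mm across flats, 26 mm long, end chamfered 2 mm; then a collar 42 mm across (26 to 32 mm up) that rests on the bolt head when fully in; shank 17 mm; wooden handle 92 x 18 wide x 20 high, its middle 98 mm up. 9 degrees of play in the socket, where it stands when let go.
- key_stand: Round turned wooden stand (fixed, does not move), 66 mm across at the foot, 36 mm high, with an upright round bore 28 mm wide and 30 mm deep, slightly widened at its mouth. Origin in the middle of its underside, z up. The stored key stands in the bore with its collar on the stand's top, its lower end 10 mm above the worktop.
- hopper: Clear bean hopper, grey lid fixed to it, 121 mm tall, 0.22 kg, standing on its neck; origin mid lower end of the neck, z up. Neck tapers like the throat, 60 mm across at its end, 73 mm across 30 mm up; bowl above 103 mm across. Round knob on the lid 29 mm across, straight sides 95 to 118 mm above the origin. Fully home, the neck's end lies 27 mm below the throat's rim.
- bean_tin: White enamelled storage tin with a lid, 122 x 121 mm and 184 mm tall; origin under its middle. To be left alone.
- teaspoon: Steel teaspoon 138 mm long lying on the worktop; origin under its middle. To be left alone.
- brush: Wooden cleaning brush 150 mm long lying on the worktop; origin under its middle. To be left alone.
Mind the look-alikes: they are no part of the job. There is more than one size of the hopper; the job needs the larger.

How it is judged:
On the way, in this order (a step that is already met when the one before it is completed fails the run):
1. the key is in the bolt's socket (z of key in the frame of socket below -0.02 m and horizontal distance between key and socket below 0.004 m), for 0.2 s.
2. the bolt is turned to its stop with the key in the socket (value of joint clamp_bolt above 2.68 rad and z of key in the frame of socket below -0.015 m and horizontal distance between key and socket below 0.004 m), for 0.2 s.
At the end, for the whole second after the job is handed in: Bolt within 0.12 rad of its stop; key upright (0.1 rad) in its stand, collar within 4 mm of the wood and within 6 mm of its middle; hopper's neck end at least 23 mm below the throat's rim, centred within 4 mm, level within 0.06 rad; both at rest (value of joint clamp_bolt above 2.68 rad and horizontal distance between key and key_stand below 0.006 m and z of key in the frame of key_stand below 0.014 m and angle between key's own z axis and vertical below 0.1 rad and horizontal distance between hopper and throat below 0.004 m and z of hopper in the frame of throat below -0.023 m and angle between hopper's own z axis and vertical below 0.06 rad and linear speed of each of hopper, key below 0.02 m/s); the robot touches nothing.
It fails at once if the hopper is dropped into the throat (faster than 0.6 m/s close above it) (horizontal distance between hopper and throat below 0.04 m and z of hopper in the frame of throat below 0.01 m and linear speed of hopper above 0.6 m/s).
It fails at once if the tin, the teaspoon or the brush is disturbed (distance of any of bean_tin, teaspoon, brush from where it was at the start of the episode above 0.03 m).
It also fails if it takes over 67 s, if anything falls off the work surface, if the arm or the gripper's body presses on something with over 40 N, if the wrist force passes 120 N, or if a joint passes its speed limit or range.

ROBOT

A 6-joint arm with a two-finger parallel gripper is mounted at the origin on a cart in front of the work surface, level with it; the furniture and walls round the work are solid. World frame = base frame: x ahead of the robot, y to its left, z up, the work surface at z = 0. Lengths are in m, angles in rad, forces in N, time in s.
With the tool pointing down it reaches from about 0.425 to 0.95 m from the base axis. Payload 3.5 kg.
Tool frame: the origin (TCP) lies on the centre line of the jaws, within the pads' length; the fingertips stand 25 mm ahead of it and the grasp point (between the pads) lies 6 mm ahead of it (ctrl.finger_overhang is the distance from the TCP to the fingertips, in m); z points along the fingers, y is the line along which they close (so a half turn about z gives the same grasp; the last joint's range is limited). The gripper opens to 85 mm and grips with 20 to 120 N. Pads are 22 mm wide; open, the fingers measure 114 mm over their backs; the gripper's body (76 mm by 85 mm) begins 54 mm behind the grasp point. The pads swing forward as they close: fully open they stand 13 mm farther back than shut.
Start: joints at [1.152, 0.286, 1.577, -0, 1.279, -0.15], TCP at [0.179, 0.651, 0.256] pointing down, gripper open.
Joint ranges: [-2.77, 2.77], [-0.9, 2.22], [0.21, 2.48], [-1.53, 4.67], [0.24, 2.81], [-2.84, 2.84]. Speed limits (rad/s): [2.79, 2.79, 3.14, 3.14, 3.14, 3.14].

INTERFACE

Orientations are given as a unit quaternion [x, y, z, w].
In Python, from plant import get_state, imaging, job, ctrl gives the robot as it stands.
- The arm moves only by the tool jog_arm, never from a script. Its argument "increments" is a list of rows, each an object of numbers: "dx", "dy", "dz": the shift along the world's x, y, z each as a share of 12 cm, from -1 to 1; "ax", "ay", "az": the turn, a rotation vector about the world's x, y, z each as a share of pi/2 rad, from -1 to 1; "gripper": the gripper command: -1 is shut, 1 is fully open, values between are in proportion. A call has 1 to 10 rows; each row is the pose to reach, as a shift and turn from the pose commanded when the call began; what a row does not reach only later rows make up. A row lasts 1/10 s, in which the tool goes at most 50 mm and 8.59 degrees, less where a joint would pass 70% of its speed; a pose out of reach is approached as far as the arm can. A call with a number of a shift or a turn outside -1 to 1 is refused whole. A call with a gripper value outside its range is refused whole. The fingers move at their own pace and stop on an object; "force" is the grip in N (left out, the last holds). Time passes only in rows, so rows that repeat a pose let the fingers close. It gives the time, the measured TCP pose, the force, the opening and the grip force at its end, in the units of the state.
- get_state(): the state, without advancing time (a new reading comes with each control period).
- imaging.read_camera(name): name is "side" or "top" or "wrist"; returns a dict with "frame" (420x560x3 uint8, blue, green, red), "depth" (420x560 float32, m along the optical axis (not along the pixel's ray), 0 where there is no reading), "camera_matrix" (3x3 intrinsics, pixels), "extrinsics" (4x4, takes a point from camera to world coordinates); the wrist camera has in their place "mount" (4x4, takes a point from camera to tool coordinates, whose origin is the TCP and whose axes are the flange's). Camera axes: x right, y up, looking along -z (the intrinsics and any distortion apply to the point x, -y, -z); pixel columns grow to the right and rows downward; lengths in m; the calibration is good to about 2 mm. A picture is of the moment at which its call begins: read the wrist's pose just before it.
- job.sign_off(): hands the job in; it is judged then, once.
The state is a dict: "time": time; "qpos": joint angles; "dq": joint speeds; "joint_efforts": joint torques, N m; "eef_pos": TCP position; "tcp_rot": TCP orientation; "contact_force": force on the tool from outside, world axes, zero at the start; "wrist_torque": the same for the moment, N m; "opening": opening from 0.0 (shut) to 1.0 (fully open); "finger_force": force on a finger pad.
Only numpy, scipy, OpenCV 4.12 (cv2) and the standard library are available. Lean on these libraries where they do the work, as an engineer would, in place of code of your own. Each camera call takes 0.05 s, during which the arm holds its last target. There are 200 camera calls.

## Working session

There is one attempt and no reset: what is moved stays moved. The work goes in short steps, Python scripts to look and compute and a tool call to move; the robot and the scene stay as the last step left them, time stands still between calls to the robot, and variables do not carry over. Pictures are saved under pics/ and viewed, at most 10 in all, crops included, and the job is handed in when it is done.

Besides the shell and the picture viewer there is one more tool, called after "Emit:" by a JSON object that holds its "fn" and its "kwargs", one argument or row to a line. jog_arm: Moves the arm, as the interface text tells. Shift numbers are shares of 12 cm and turn numbers shares of pi/2 rad, none past 1 either way. Its arguments: {"type":"object","properties":{"increments":{"type":"array"},"force":{"type":"number"}},"required":["increments"]}

```bash
mkdir -p pics; ls
cat > h.py <<'E'
import numpy as np, cv2
from plant import get_state, imaging, job, ctrl
from scipy.spatial.transform import Rotation as R
def snap(n):
    s=get_state(); c=imaging.read_camera(n)
    if 'extrinsics' in c: T=np.array(c['extrinsics'])
    else:
        W=np.eye(4); W[:3,:3]=R.from_quat(s['tcp_rot']).as_matrix(); W[:3,3]=s['eef_pos']
        T=W@np.array(c['mount'])
    return c,T
def cloud(c,T):
    d=c['depth']; K=np.array(c['camera_matrix']); v,u=np.mgrid[:d.shape[0],:d.shape[1]]
    x=(u-K[0,2])/K[0,0]*d; y=(v-K[1,2])/K[1,1]*d
    P=np.stack([x,-y,-d],-1)@T[:3,:3].T+T[:3,3]
    P[d==0]=np.nan
    return P
E
python3 - <<'E'
from h import *
s=get_state(); print({k:np.round(v,3) for k,v in s.items()})
ims=[]
for n in ['side','top','wrist']:
    c,T=snap(n); cv2.imwrite(f'pics/{n}0.png',c['frame']); np.savez(f'{n}0.npz',P=cloud(c,T),f=c['frame'],T=T,K=c['camera_matrix'])
    print(n,np.round(T,3).tolist(),c['camera_matrix'],[k for k in c])
E
```

```text
pics
{'time': np.float64(0.0), 'qpos': array([ 1.152,  0.287,  1.578, -0.   ,  1.279, -0.15 ]), 'dq': array([-0.001,  0.001,  0.   ,  0.   , -0.002, -0.002]), 'joint_efforts': array([-1.0000e-03, -4.0598e+01, -2.9263e+01, -0.0000e+00,  6.0000e-03,
        0.0000e+00]), 'eef_pos': array([0.179, 0.65 , 0.255]), 'tcp_rot': array([ 0.134,  0.991, -0.001, -0.   ]), 'contact_force': array([0.328, 0.411, 0.74 ]), 'wrist_torque': array([0.038, 0.014, 0.036]), 'finger_force': np.float64(0.0), 'opening': np.float64(1.005)}
side [[0.847, 0.22, -0.483, 0.072], [-0.53, 0.389, -0.753, -0.783], [0.023, 0.895, 0.446, 0.54], [0.0, 0.0, 0.0, 1.0]] [[447.60834802   0.         284.92470495]
 [  0.         447.60834802 209.54739192]
 [  0.           0.           1.        ]] ['frame', 'depth', 'camera_matrix', 'extrinsics']
top [[0.029, 0.996, -0.085, 0.428], [-1.0, 0.03, 0.01, -0.017], [0.013, 0.085, 0.996, 1.354], [0.0, 0.0, 0.0, 1.0]] [[519.85816932   0.         275.18468224]
 [  0.         519.85816932 203.01515742]
 [  0.           0.           1.        ]] ['frame', 'depth', 'camera_matrix', 'extrinsics']
wrist [[0.267, -0.914, -0.305, 0.1], [0.964, 0.253, 0.086, 0.672], [-0.001, -0.317, 0.948, 0.373], [0.0, 0.0, 0.0, 1.0]] [[326.96226268   0.         273.83817013]
 [  0.         326.96226268 211.74550683]
 [  0.           0.           1.        ]] ['frame', 'depth', 'camera_matrix', 'mount']
```

View pics/top0.png

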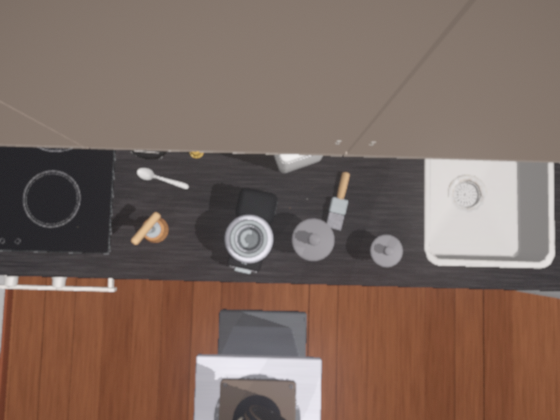

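View pics/side0.png

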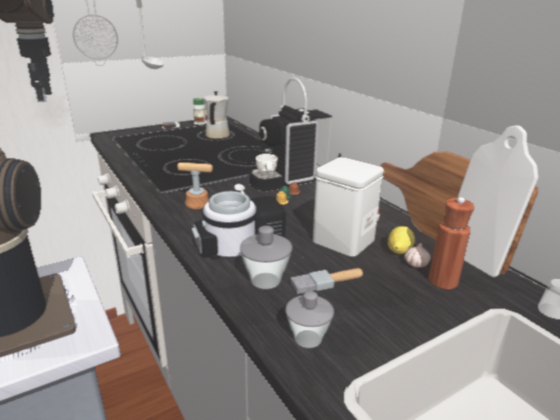

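The top view shows the key in its stand at (150,230), the grinder throat at (249,240), the spoon at (163,178), and the brush at (340,200). There are two hoppers: one at (313,240), bowl about 42 px, and one at (386,250), bowl about 33 px. The first fits "the larger", and I'll check that by measuring. A wall cabinet covers the rear.

Run:
```python
from h import *
Z={n:np.load(n+'0.npz') for n in ['top','side']}
P=Z['top']['P'];f=Z['top']['f']
def box(P,x0,x1,y0,y1,z0,z1):
    m=(P[...,0]>x0)&(P[...,0]<x1)&(P[...,1]>y0)&(P[...,1]<y1)&(P[...,2]>z0)&(P[...,2]<z1); return m
for n,(u,v) in dict(key=(146,228),stand=(160,236),thr=(249,240),knob=(314,239),knobS=(388,250),bowlL=(300,240),cab=(280,100),table=(200,250),spoon=(165,178),brush=(340,200),cabedge=(280,148)).items(): print(n,np.round(P[v,u],3))
def rep(name,reg,z0,z1):
    for n in ['top','side']:
        Q=Z[n]['P']; m=box(Q,*reg,z0,z1)
        if m.sum()<8: print(name,n,m.sum()); continue
        p=Q[m][:,:2].astype(np.float32); (cx,cy),r=cv2.minEnclosingCircle(p)
        print(name,n,m.sum(),'mec',np.round([cx,cy,r],4),'med',np.round(np.median(p,0),4), 'rect',np.round(np.array(sum([list(t) if isinstance(t,tuple) else [t] for t in cv2.minAreaRect(p)],[])),4))
def around(u,v,h=.08): 
    x,y,_=P[v,u]; return x-h,x+h,y-h,y+h
rep('handle',around(146,228),.09,.16)
rep('standtop',around(150,229),.025,.045)
rep('bowlL',around(313,240,.065),.07,.098)
rep('knobL',around(313,240,.03),.11,.14)
rep('bowlS',around(386,250,.06),.05,.08)
rep('knobS',around(386,250,.03),.085,.14)
rep('rim',around(249,240,.07),.115,.13)
rep('bolt',around(249,240,.04),.075,.095)
rep('motor',(P[210,256,0]-.06,P[210,256,0]+.05,P[210,256,1]-.08,P[210,256,1]+.08),.05,.112)
# cabinet bottom extents
m=P[...,2]>0.3; print('cab z/x min',np.nanmin(P[m][:,0]),np.nanpercentile(P[m][:,2],[1,50]),np.nanpercentile(P[m][:,0],[1,50]))
im=cv2.resize(f[130:290,100:430],None,fx=2.4,fy=2.4,interpolation=cv2.INTER_CUBIC); cv2.imwrite('pics/topcrop.png',im)
```

```text
key [0.466 0.274 0.119]
stand [0.449 0.258 0.032]
thr [0.445 0.032 0.052]
knob [ 0.451 -0.124  0.122]
knobS [ 0.43  -0.307  0.091]
bowlL [ 0.448 -0.093  0.079]
cab [ 0.574 -0.024  0.851]
table [ 0.416  0.161 -0.002]
spoon [ 0.601  0.26  -0.001]
brush [ 0.555 -0.197  0.021]
cabedge [ 0.574 -0.029  0.602]
handle top 324 mec [0.4638 0.2756 0.046 ] med [0.4636 0.2747] rect [4.64000e-01 2.76000e-01 2.16000e-02 9.17000e-02 5.36191e+01]
handle side 301 mec [0.4628 0.2739 0.0451] med [0.462  0.2703] rect [4.63400e-01 2.74500e-01 2.29000e-02 8.98000e-02 4.94449e+01]
standtop top 222 mec [0.4645 0.2763 0.0288] med [0.4562 0.2649] rect [ 0.4636  0.2726  0.0538  0.0506 13.1517]
standtop side 206 mec [0.4625 0.2741 0.0284] med [0.4577 0.263 ] rect [4.61000e-01 2.69500e-01 4.70000e-02 5.34000e-02 6.36074e+01]
bowlL top 1255 mec [ 0.4501 -0.1254  0.0516] med [ 0.4502 -0.1239] rect [ 0.4496 -0.1253  0.1002  0.1012 46.4   ]
bowlL side 1177 mec [ 0.4501 -0.1261  0.0523] med [ 0.4387 -0.1407] rect [ 0.4479 -0.128   0.0986  0.1025 60.5314]
knobL top 118 mec [ 0.4501 -0.1252  0.0144] med [ 0.45   -0.1245
[... 788 characters left out ...]
rim side 301 mec [0.4461 0.0308 0.0469] med [0.4441 0.0199] rect [ 0.4456  0.0295  0.0864  0.087  11.5481]
bolt top 415 mec [0.4478 0.032  0.0309] med [0.4476 0.0321] rect [4.47700e-01 3.15000e-02 5.97000e-02 5.82000e-02 4.74166e+01]
bolt side 50 mec [0.4398 0.0226 0.0449] med [0.4588 0.0595] rect [4.30700e-01 3.52000e-02 8.94000e-02 3.77000e-02 3.59643e+01]
motor top 1551 mec [0.5069 0.0291 0.0767] med [0.5153 0.0198] rect [5.10300e-01 2.59000e-02 1.13300e-01 1.16500e-01 8.24561e+01]
motor side 1338 mec [0.5063 0.0184 0.0698] med [ 0.5084 -0.0171] rect [5.08100e-01 1.50000e-02 9.42000e-02 1.12800e-01 8.29898e+01]
cab z/x min 0.5717269733842125 [0.55378455 0.9212913 ] [0.57247686 0.57342974]
```

View pics/topcrop.png

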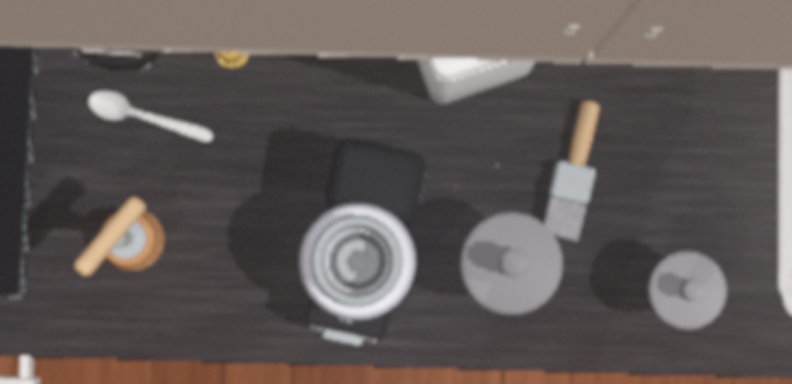

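The larger hopper is the one at (0.450, -0.126), with a 103 mm bowl and 29 mm knob. The look-alike has an 80 mm bowl. I'll go above the throat first to see the socket's orientation.

Emit:
{"fn": "jog_arm", "kwargs": {
  "increments": [
    {"dx":0.37,"dy":-0.86,"gripper":1},
    {"dx":0.37,"dy":-0.86,"gripper":1},
    {"dx":0.37,"dy":-0.86,"gripper":1},
    {"dx":0.37,"dy":-0.86,"gripper":1}
  ],
  "force": 60
}}

```text
$.increments[0]: bad value
```

Emit:
{"fn": "jog_arm", "kwargs": {
  "increments": [
    {"dx":0.37,"dy":-0.86},
    {"dx":0.37,"dy":-0.86},
    {"dx":0.37,"dy":-0.86},
    {"dx":0.37,"dy":-0.86}
  ]
}}

```text
$.increments[0]: bad value
```

Emit:
{"fn": "jog_arm", "kwargs": {
  "increments": [
    {"dx":0.37,"dy":-0.86},
    {"dx":0.37,"dy":-0.86},
    {"dx":0.37,"dy":-0.86},
    {"dx":0.37,"dy":-0.86}
  ]
}}

```text
$.increments[0]: bad value
```

Run:
```python
from h import *
for n in ['top','side']:
    P=np.load(n+'0.npz')['P']; m=(abs(P[...,0]-.463)<.06)&(abs(P[...,1]-.275)<.06)&(P[...,2]>.105)&(P[...,2]<.16)
    p=P[m]; w,V=np.linalg.eigh(np.cov(p[:,:2].T)); v=V[:,1]; print(n,m.sum(),p.mean(0).round(4),np.degrees(np.arctan2(v[1],v[0])),np.percentile(p[:,2],[5,50,95]).round(4))
print(get_state()['eef_pos'],ctrl.finger_overhang)
```

```text
top 297 [0.4647 0.2761 0.1147] 142.2566232662333 [0.1089 0.1149 0.1192]
side 207 [0.4623 0.2725 0.1124] 143.34461463775187 [0.1058 0.1131 0.1176]
[0.17903602 0.65032474 0.25524157] 0.025
```

Emit:
{"fn": "jog_arm", "kwargs": {
  "increments": [
    {"dx":0.37,"dy":-0.86,"dz":0,"ax":0,"ay":0,"az":0,"gripper":1},
    {"dx":0.37,"dy":-0.86,"dz":0,"ax":0,"ay":0,"az":0,"gripper":1},
    {"dx":0.37,"dy":-0.86,"dz":0,"ax":0,"ay":0,"az":0,"gripper":1},
    {"dx":0.37,"dy":-0.86,"dz":0,"ax":0,"ay":0,"az":0,"gripper":1}
  ],
  "force": 60
}}

```text
time: 0.55
eef_pos: [0.2242, 0.5463, 0.2562]
tcp_rot: [0.135, 0.991, -0.0, -0.0]
contact_force: [-0.3, 0.5, 0.4]
opening: 0.997
finger_force: 0.0
```

Emit:
{"fn": "jog_arm", "kwargs": {
  "increments": [
    {"dx":0.37,"dy":-0.86,"dz":0,"ax":0,"ay":0,"az":0,"gripper":1},
    {"dx":0.37,"dy":-0.86,"dz":0,"ax":0,"ay":0,"az":0,"gripper":1},
    {"dx":0.37,"dy":-0.86,"dz":0,"ax":0,"ay":0,"az":0,"gripper":1}
  ]
}}

```text
time: 0.85
eef_pos: [0.2688, 0.4429, 0.2563]
tcp_rot: [0.135, 0.991, -0.0, 0.0]
contact_force: [-1.1, -0.4, 0.5]
opening: 0.999
finger_force: 0.0
```

Emit:
{"fn": "jog_arm", "kwargs": {
  "increments": [
    {"dx":0.37,"dy":-0.86,"dz":0,"ax":0,"ay":0,"az":0,"gripper":1},
    {"dx":0.37,"dy":-0.86,"dz":0,"ax":0,"ay":0,"az":0,"gripper":1},
    {"dx":0.37,"dy":-0.86,"dz":0,"ax":0,"ay":0,"az":0,"gripper":1}
  ]
}}

```text
time: 1.15
eef_pos: [0.3137, 0.3398, 0.2568]
tcp_rot: [0.135, 0.991, 0.0, 0.001]
contact_force: [-0.1, 0.8, -0.2]
opening: 1.002
finger_force: 0.0
```

Emit:
{"fn": "jog_arm", "kwargs": {
  "increments": [
    {"dx":0.37,"dy":-0.86,"dz":0,"ax":0,"ay":0,"az":0,"gripper":1},
    {"dx":0.37,"dy":-0.86,"dz":0,"ax":0,"ay":0,"az":0,"gripper":1},
    {"dx":0.37,"dy":-0.86,"dz":0,"ax":0,"ay":0,"az":0,"gripper":1}
  ]
}}

```text
time: 1.45
eef_pos: [0.3585, 0.2365, 0.2571]
tcp_rot: [0.135, 0.991, 0.0, 0.001]
contact_force: [0.3, 0.2, 0.1]
opening: 1.001
finger_force: 0.0
```

Emit:
{"fn": "jog_arm", "kwargs": {
  "increments": [
    {"dx":0.37,"dy":-0.86,"dz":0,"ax":0,"ay":0,"az":0,"gripper":1},
    {"dx":0.37,"dy":-0.86,"dz":0,"ax":0,"ay":0,"az":0,"gripper":1},
    {"dx":0.37,"dy":-0.86,"dz":0,"ax":0,"ay":0,"az":0,"gripper":1}
  ]
}}

```text
time: 1.75
eef_pos: [0.4032, 0.1331, 0.2571]
tcp_rot: [0.136, 0.991, 0.0, 0.001]
contact_force: [0.3, 0.1, -0.5]
opening: 0.997
finger_force: 0.0
```

Emit:
{"fn": "jog_arm", "kwargs": {
  "increments": [
    {"dx":0.37,"dy":-0.86,"dz":0,"ax":0,"ay":0,"az":0,"gripper":1},
    {"dx":0.37,"dy":-0.86,"dz":0,"ax":0,"ay":0,"az":0,"gripper":1},
    {"dx":0.37,"dy":-0.86,"dz":0,"ax":0,"ay":0,"az":0,"gripper":1},
    {"dx":0.37,"dy":-0.86,"dz":0,"ax":0,"ay":0,"az":0,"gripper":1}
  ]
}}

```text
time: 2.15
eef_pos: [0.4466, 0.0316, 0.2564]
tcp_rot: [0.135, 0.991, 0.001, -0.0]
contact_force: [0.2, 0.2, 0.0]
opening: 1.003
finger_force: 0.0
```

Run:
```python
from h import *
c,T=snap('wrist'); P=cloud(c,T); np.savez('thr.npz',P=P,f=c['frame'],T=T,K=c['camera_matrix'])
K=np.array(c['camera_matrix'])
def proj(p):
    q=np.linalg.inv(T)@np.append(p,1); return K[0,0]*q[0]/-q[2]+K[0,2], K[1,1]*-q[1]/-q[2]+K[1,2]
u,v=map(int,proj([.447,.031,.085])); print(u,v)
# rectified top view of plane z=.085, 0.2mm/px... 
pl=.085; s=.00015; N=560
g=np.array([[.447+.042,.031+.042],[.447+.042,.031-.042],[.447-.042,.031-.042],[.447-.042,.031+.042]])
src=np.float32([proj([*a,pl]) for a in g]); dst=np.float32([[0,0],[N,0],[N,N],[0,N]])
w=cv2.warpPerspective(c['frame'],cv2.getPerspectiveTransform(src,dst),(N,N),flags=cv2.INTER_CUBIC)
cv2.imwrite('pics/thr.png',w); np.save('rect.npy',w)
m=(abs(P[...,2]-.12)<.003)&(abs(P[...,0]-.447)<.06)&(abs(P[...,1]-.031)<.06)
p=P[m][:,:2].astype(np.float32); print('rim',m.sum(),cv2.minEnclosingCircle(p),np.median(P[m][:,2]))
m=(abs(P[...,2]-.085)<.004)&(np.hypot(P[...,0]-.447,P[...,1]-.031)<.03)
p=P[m][:,:2].astype(np.float32); print('bolt',m.sum(),cv2.minEnclosingCircle(p),np.median(P[m][:,2]))
m=(P[...,2]<.075)&(np.hypot(P[...,0]-.447,P[...,1]-.031)<.03)
p=P[m][:,:2].astype(np.float32); print('sock',m.sum(),p.mean(0),np.nanpercentile(P[m][:,2],[5,50]))
```

```text
273 196
rim 3194 ((0.4483984112739563, 0.03152991458773613), 0.04537523165345192) 0.11977739075149063
bolt 2419 ((0.44930583238601685, 0.03121389076113701), 0.028930991888046265) 0.08466281295795586
sock 376 [0.45434728 0.02992721] [0.05417504 0.05568017]
```

View pics/thr.png

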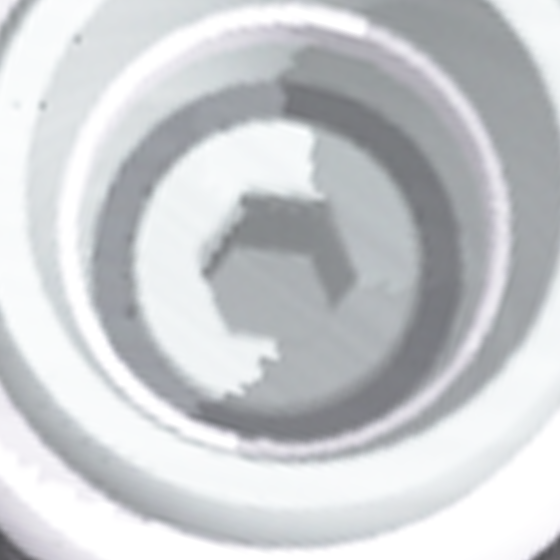

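The rectified throat view (0.15 mm/px, up = +x) shows the hex socket centred near (279,268). Its top side runs (243,195) to (325,200). That puts the socket at about (0.4488, 0.0313), with corners at about 27° + 60k. Next I'll move above the key with the jaws across the handle, yaw about 52.5°.

Emit:
{"fn": "jog_arm", "kwargs": {
  "increments": [
    {"dx":0.07,"dy":1.0,"dz":-0.1,"ax":0,"ay":0,"az":-0.24,"gripper":1},
    {"dx":0.07,"dy":1.0,"dz":-0.1,"ax":0,"ay":0,"az":-0.24,"gripper":1},
    {"dx":0.07,"dy":1.0,"dz":-0.1,"ax":0,"ay":0,"az":-0.24,"gripper":1}
  ]
}}

```text
time: 2.5
eef_pos: [0.453, 0.1554, 0.2443]
tcp_rot: [0.319, 0.948, 0.001, -0.0]
contact_force: [1.0, -0.3, 0.3]
opening: 0.998
finger_force: 0.0
```

Emit:
{"fn": "jog_arm", "kwargs": {
  "increments": [
    {"dx":0.07,"dy":1.0,"dz":-0.1,"ax":0,"ay":0,"az":0,"gripper":1},
    {"dx":0.07,"dy":1.0,"dz":-0.1,"ax":0,"ay":0,"az":0,"gripper":1},
    {"dx":0.07,"dy":1.0,"dz":-0.1,"ax":0,"ay":0,"az":0,"gripper":1},
    {"dx":0.07,"dy":1.0,"dz":-0.1,"ax":0,"ay":0,"az":0,"gripper":1}
  ]
}}

```text
time: 2.9
eef_pos: [0.4602, 0.2762, 0.2317]
tcp_rot: [0.314, 0.949, 0.0, -0.001]
contact_force: [-0.1, 0.1, 0.5]
opening: 1.0
finger_force: 0.0
```

Run:
```python
from h import *
s=get_state(); M=R.from_quat(s['tcp_rot']).as_matrix(); print(s['eef_pos'],'yaw y',np.degrees(np.arctan2(M[1,1],M[0,1])),s['qpos'])
c,T=snap('wrist'); P=cloud(c,T); np.savez('key.npz',P=P,f=c['frame'],T=T)
cv2.imwrite('pics/key.png',c['frame'])
m=(P[...,2]>.105)&(P[...,2]<.125)&(np.hypot(P[...,0]-.463,P[...,1]-.275)<.07)
p=P[m]; w,V=np.linalg.eigh(np.cov(p[:,:2].T)); v=V[:,1]; print(m.sum(),cv2.minAreaRect(p[:,:2].astype(np.float32)),np.degrees(np.arctan2(v[1],v[0])),np.percentile(p[:,2],[5,50,95]).round(4))
m=(P[...,2]>.03)&(P[...,2]<.04)&(np.hypot(P[...,0]-.463,P[...,1]-.275)<.045)
print('stand',m.sum(),cv2.minEnclosingCircle(P[m][:,:2].astype(np.float32)))
m=(P[...,2]>.038)&(P[...,2]<.05)&(np.hypot(P[...,0]-.463,P[...,1]-.275)<.045)
print('collar',m.sum(),cv2.minEnclosingCircle(P[m][:,:2].astype(np.float32)))
```

```text
[0.46019344 0.27623034 0.23172942] yaw y 53.4151311357531 [ 3.50912050e-01  3.46295281e-03  1.93930556e+00  1.45033355e-03
  1.20011992e+00 -5.81883799e-01]
2592 ((0.46593716740608215, 0.2782299518585205), (0.018002644181251526, 0.09002600610256195), 51.9949951171875) 142.01009650050975 [0.113  0.1174 0.119 ]
stand 692 ((0.46634578704833984, 0.277834415435791), 0.028569292277097702)
collar 423 ((0.4629088044166565, 0.2783249020576477), 0.02369464933872223)
```

View pics/key.png

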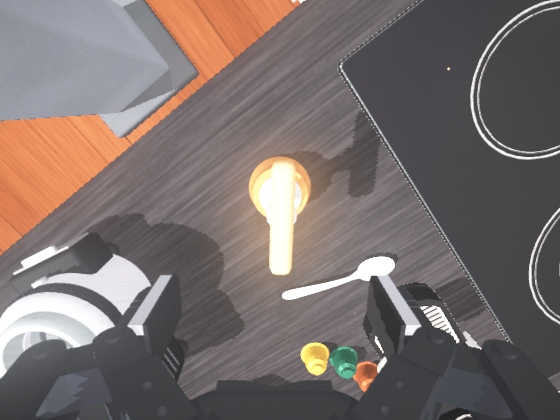

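The view shows the handle running (283,165) to (281,272) between the open jaws, clear of the spoon. I'll descend and grip.

Emit:
{"fn": "jog_arm", "kwargs": {
  "increments": [
    {"dx":0.04,"dy":0.01,"dz":-0.5,"ax":0,"ay":0,"az":-0.015,"gripper":1},
    {"dx":0.04,"dy":0.01,"dz":-0.8,"ax":0,"ay":0,"az":-0.015,"gripper":1},
    {"dx":0.04,"dy":0.01,"dz":-0.98,"ax":0,"ay":0,"az":-0.015,"gripper":1},
    {"dx":0.04,"dy":0.01,"dz":-0.98,"ax":0,"ay":0,"az":-0.015,"gripper":1},
    {"dx":0.04,"dy":0.01,"dz":-0.98,"ax":0,"ay":0,"az":-0.015,"gripper":-1},
    {"dx":0.04,"dy":0.01,"dz":-0.98,"ax":0,"ay":0,"az":-0.015,"gripper":-1},
    {"dx":0.04,"dy":0.01,"dz":-0.98,"ax":0,"ay":0,"az":-0.015,"gripper":-1},
    {"dx":0.04,"dy":0.01,"dz":-0.98,"ax":0,"ay":0,"az":-0.015,"gripper":-1},
    {"dx":0.04,"dy":0.01,"dz":-0.98,"ax":0,"ay":0,"az":-0.015,"gripper":-1},
    {"dx":0.04,"dy":0.01,"dz":-0.98,"ax":0,"ay":0,"az":-0.015,"gripper":-1}
  ],
  "force": 60
}}

```text
time: 3.95
eef_pos: [0.4681, 0.2731, 0.1159]
tcp_rot: [0.328, 0.945, 0.001, 0.001]
contact_force: [0.7, 0.9, 2.8]
opening: 0.195
finger_force: 62.7
```

Emit:
{"fn": "jog_arm", "kwargs": {
  "increments": [
    {"dx":0,"dy":0,"dz":0.2,"ax":0,"ay":0,"az":0,"gripper":-1},
    {"dx":0,"dy":0,"dz":0.45,"ax":0,"ay":0,"az":0,"gripper":-1},
    {"dx":0,"dy":0,"dz":0.8,"ax":0,"ay":0,"az":0,"gripper":-1},
    {"dx":0,"dy":0,"dz":1,"ax":0,"ay":0,"az":0,"gripper":-1},
    {"dx":0,"dy":0,"dz":1,"ax":0,"ay":0,"az":0,"gripper":-1}
  ]
}}

```text
time: 4.45
eef_pos: [0.4691, 0.2734, 0.2389]
tcp_rot: [0.328, 0.945, 0.002, 0.003]
contact_force: [0.2, 1.0, -1.0]
opening: 0.198
finger_force: 62.0
```

Emit:
{"fn": "jog_arm", "kwargs": {
  "increments": [
    {"dx":0,"dy":-0.2,"dz":0.15,"ax":0,"ay":0,"az":0.09,"gripper":-1},
    {"dx":-0.07,"dy":-0.5,"dz":0.25,"ax":0,"ay":0,"az":0.18,"gripper":-1},
    {"dx":-0.07,"dy":-0.8,"dz":0.25,"ax":0,"ay":0,"az":0.27,"gripper":-1},
    {"dx":-0.07,"dy":-1,"dz":0.25,"ax":0,"ay":0,"az":0.36,"gripper":-1},
    {"dx":-0.07,"dy":-1,"dz":0.25,"ax":0,"ay":0,"az":0.36,"gripper":-1}
  ]
}}

```text
time: 4.95
eef_pos: [0.4576, 0.1504, 0.2619]
tcp_rot: [0.053, 0.999, -0.001, -0.002]
contact_force: [-0.0, 0.6, -1.9]
opening: 0.201
finger_force: 62.0
```

Emit:
{"fn": "jog_arm", "kwargs": {
  "increments": [
    {"dx":-0.02,"dy":-0.3,"dz":0,"ax":0,"ay":0,"az":0.09,"gripper":-1},
    {"dx":-0.06,"dy":-0.6,"dz":0,"ax":0,"ay":0,"az":0.18,"gripper":-1},
    {"dx":-0.06,"dy":-0.85,"dz":0,"ax":0,"ay":0,"az":0.27,"gripper":-1},
    {"dx":-0.06,"dy":-0.98,"dz":0,"ax":0,"ay":0,"az":0.365,"gripper":-1},
    {"dx":-0.06,"dy":-0.98,"dz":0,"ax":0,"ay":0,"az":0.365,"gripper":-1},
    {"dx":-0.06,"dy":-0.98,"dz":0,"ax":0,"ay":0,"az":0.365,"gripper":-1}
  ]
}}

```text
time: 5.55
eef_pos: [0.4511, 0.0357, 0.2631]
tcp_rot: [-0.231, 0.973, 0.001, -0.001]
contact_force: [-1.3, -0.4, -1.8]
opening: 0.202
finger_force: 61.8
```

Run:
```python
from h import *
s=get_state(); M=R.from_quat(s['tcp_rot']).as_matrix(); print(s['eef_pos'],'yaw y',np.degrees(np.arctan2(M[1,1],M[0,1])),s['qpos'][5],s['opening'],M[:,2])
ims=[]
for n in ['side','top','wrist']:
    c,T=snap(n); P=cloud(c,T); np.savez(f'held_{n}.npz',P=P,f=c['frame'],T=T,K=c['camera_matrix'])
    q=s['eef_pos']
    for nm,z0,z1 in [('shank+hex',.125,.19),('handle',.22,.25)]:
        m=(np.hypot(P[...,0]-q[0],P[...,1]-q[1])<.03)&(P[...,2]>z0)&(P[...,2]<z1)
        p=P[m]
        if len(p)>5: print(n,nm,len(p),p.mean(0).round(4),p.min(0).round(4),p.max(0).round(4))
    cv2.imwrite(f'pics/held_{n}.png',c['frame'])
a=cv2.imread('pics/held_side.png')[100:270,150:310]; b=cv2.imread('pics/held_wrist.png')
cv2.imwrite('pics/held.png',np.hstack([cv2.resize(a,(395,420),interpolation=cv2.INTER_CUBIC),b[:, 80:480]]))
```

```text
[0.4510758  0.03574313 0.2631213 ] yaw y 116.67383449698113 -2.1828008225376796 0.2019213112622439 [-0.00276809  0.0012237  -0.99999542]
side shank+hex 196 [0.4411 0.0285 0.1795] [0.4232 0.0134 0.1576] [0.4634 0.0537 0.1899]
side handle 135 [0.4451 0.0257 0.2368] [0.4287 0.0138 0.2201] [0.4792 0.0429 0.25  ]
wrist shank+hex 124 [0.4487 0.0267 0.1893] [0.4264 0.0148 0.1852] [0.464  0.0563 0.19  ]
wrist handle 260 [0.4426 0.0314 0.2471] [0.4342 0.0129 0.2413] [0.455  0.0516 0.25  ]
```

View pics/held.png

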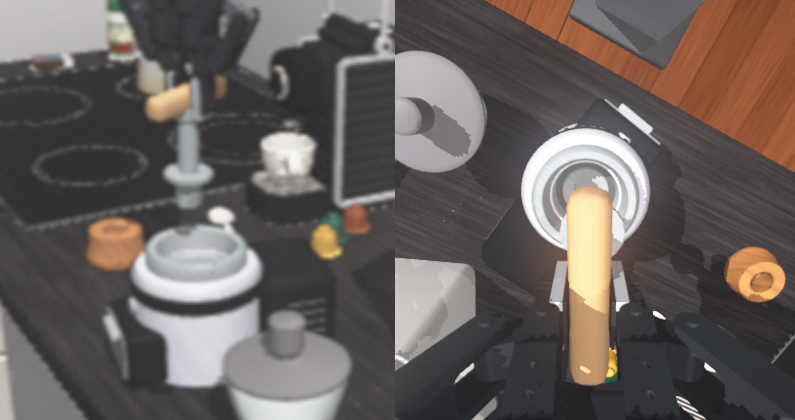

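The side view shows the key hanging upright above the throat, and the wrist view shows the handle pointing back over it. Key minus socket is about (-2.6, +3.1) mm, so I'll correct, go lower and measure both in one image.

Emit:
{"fn": "jog_arm", "kwargs": {
  "increments": [
    {"dx":0.02,"dy":-0.025,"dz":-0.12,"ax":0,"ay":0,"az":0,"gripper":-1},
    {"dx":0.02,"dy":-0.025,"dz":-0.24,"ax":0,"ay":0,"az":0,"gripper":-1},
    {"dx":0.02,"dy":-0.025,"dz":-0.24,"ax":0,"ay":0,"az":0,"gripper":-1},
    {"dx":0.02,"dy":-0.025,"dz":-0.24,"ax":0,"ay":0,"az":0,"gripper":-1}
  ]
}}

```text
time: 6.1
eef_pos: [0.4534, 0.0324, 0.2346]
tcp_rot: [-0.233, 0.973, 0.001, -0.001]
contact_force: [0.3, 0.5, -1.4]
opening: 0.2
finger_force: 61.8
```

```bash
cat > fit.py <<'E'
from h import *
from scipy.optimize import least_squares
def circ(p,r,c0,free=False):
    f=(lambda a: np.hypot(p[:,0]-a[0],p[:,1]-a[1])-(a[2] if free else r))
    x=least_squares(f,[*c0,r] if free else c0,loss='soft_l1',f_scale=.0007); return x.x.round(4),np.sqrt(np.mean(x.fun**2)).round(5)
def keyfit(n,show=True):
    s=get_state(); q=np.array(s['eef_pos']); b=q[2]-.1059   # key bottom
    c,T=snap(n); P=cloud(c,T); k0=q[:2]-[.004,.002]
    d=np.hypot(P[...,0]-k0[0],P[...,1]-k0[1])
    print(n,'tcp',q.round(4),'bottom',round(b,4))
    out={}
    for nm,z0,z1,r,lo,hi in [('shank',b+.036,b+.08,.0085,0,.016),('collarside',b+.0265,b+.0315,.021,.012,.028),('rim',.1185,.1215,.041,.03,.055)]:
        m=(d>lo)&(d<hi)&(P[...,2]>z0)&(P[...,2]<z1); p=P[m]
        if len(p)<10: continue
        if nm=='rim':
            (x,y),rr=cv2.minEnclosingCircle(p[:,:2].astype(np.float32)); print(nm,len(p),np.round([x,y,rr],4))
        else: print(nm,len(p),circ(p,r,k0))
    return c,T,P
E
python3 - <<'E'
from fit import *
for n in ['side','wrist','top']: keyfit(n)
E
```

```text
side tcp [0.4534 0.0324 0.2346] bottom 0.1287
shank 150 (array([0.4472, 0.0327]), np.float64(0.00137))
collarside 53 (array([0.4471, 0.0339]), np.float64(0.0026))
rim 127 [0.4472 0.0302 0.0439]
wrist tcp [0.4539 0.0323 0.2355] bottom 0.1296
collarside 48 (array([0.4501, 0.0331]), np.float64(0.00117))
rim 2630 [0.4488 0.0308 0.0444]
top tcp [0.4542 0.0322 0.2361] bottom 0.1302
rim 11 [0.4115 0.0252 0.023 ]
```

Emit:
{"fn": "jog_arm", "kwargs": {
  "increments": [
    {"dx":-0.007,"dy":-0.013,"dz":0,"ax":0,"ay":0,"az":0,"gripper":-1},
    {"dx":-0.007,"dy":-0.013,"dz":-0.1,"ax":0,"ay":0,"az":0,"gripper":-1},
    {"dx":-0.007,"dy":-0.013,"dz":-0.2,"ax":0,"ay":0,"az":0,"gripper":-1},
    {"dx":-0.007,"dy":-0.013,"dz":-0.3,"ax":0,"ay":0,"az":0,"gripper":-1},
    {"dx":-0.007,"dy":-0.013,"dz":-0.34,"ax":0,"ay":0,"az":0,"gripper":-1},
    {"dx":-0.007,"dy":-0.013,"dz":-0.36,"ax":0,"ay":0,"az":0,"gripper":-1},
    {"dx":-0.007,"dy":-0.013,"dz":-0.375,"ax":0,"ay":0,"az":0,"gripper":-1},
    {"dx":-0.007,"dy":-0.013,"dz":-0.375,"ax":0,"ay":0,"az":0,"gripper":-1}
  ]
}}

```text
time: 7.05
eef_pos: [0.4533, 0.0306, 0.191]
tcp_rot: [-0.233, 0.973, -0.0, 0.0]
contact_force: [0.2, -0.2, -1.1]
opening: 0.206
finger_force: 62.0
```

Run:
```python
from h import *
s=get_state(); M=R.from_quat(s['tcp_rot']).as_matrix(); print({k:np.round(v,4) for k,v in s.items() if k in('eef_pos','contact_force','wrist_torque','opening')},np.degrees(np.arctan2(M[1,1],M[0,1])))
```

```text
{'eef_pos': array([0.4533, 0.0306, 0.191 ]), 'contact_force': array([ 0.2356, -0.2346, -1.1324]), 'wrist_torque': array([ 0.0021, -0.0195, -0.0188]), 'opening': np.float64(0.2057)} 116.89921085553179
```

Emit:
{"fn": "jog_arm", "kwargs": {
  "increments": [
    {"dx":0,"dy":0,"dz":-0.012,"ax":0,"ay":0,"az":0,"gripper":-1},
    {"dx":0,"dy":0,"dz":-0.024,"ax":0,"ay":0,"az":0,"gripper":-1},
    {"dx":0,"dy":0,"dz":-0.036,"ax":0,"ay":0,"az":0,"gripper":-1},
    {"dx":0,"dy":0,"dz":-0.036,"ax":0,"ay":0,"az":0,"gripper":-1}
  ]
}}

```text
time: 7.45
eef_pos: [0.4534, 0.0307, 0.1866]
tcp_rot: [-0.233, 0.973, 0.0, 0.0]
contact_force: [0.2, 0.2, -1.6]
opening: 0.198
finger_force: 62.0
```

Emit:
{"fn": "jog_arm", "kwargs": {
  "increments": [
    {"dx":0,"dy":0,"dz":-0.012,"ax":0,"ay":0,"az":0,"gripper":-1},
    {"dx":0,"dy":0,"dz":-0.024,"ax":0,"ay":0,"az":0,"gripper":-1},
    {"dx":0,"dy":0,"dz":-0.036,"ax":0,"ay":0,"az":0,"gripper":-1},
    {"dx":0,"dy":0,"dz":-0.05,"ax":0,"ay":0,"az":0,"gripper":-1},
    {"dx":0,"dy":0,"dz":-0.05,"ax":0,"ay":0,"az":0,"gripper":-1}
  ]
}}

```text
time: 7.95
eef_pos: [0.4533, 0.0307, 0.1804]
tcp_rot: [-0.233, 0.973, 0.0, 0.0]
contact_force: [2.3, 1.2, -2.7]
opening: 0.197
finger_force: 62.0
```

Emit:
{"fn": "jog_arm", "kwargs": {
  "increments": [
    {"dx":0,"dy":0,"dz":-0.025,"ax":0,"ay":0,"az":0,"gripper":-1},
    {"dx":0,"dy":0,"dz":-0.05,"ax":0,"ay":0,"az":0,"gripper":-1},
    {"dx":0,"dy":0,"dz":-0.075,"ax":0,"ay":0,"az":0,"gripper":-1},
    {"dx":0,"dy":0,"dz":-0.1,"ax":0,"ay":0,"az":0,"gripper":-1},
    {"dx":0,"dy":0,"dz":-0.115,"ax":0,"ay":0,"az":0,"gripper":-1},
    {"dx":0,"dy":0,"dz":-0.115,"ax":0,"ay":0,"az":0,"gripper":-1}
  ]
}}

```text
time: 8.55
eef_pos: [0.4532, 0.0307, 0.1664]
tcp_rot: [-0.232, 0.973, 0.0, 0.0]
contact_force: [2.4, 2.0, -3.2]
opening: 0.199
finger_force: 62.0
```

The key dropped about 24 mm into the socket with little force. Now I'll turn it clockwise, orbiting about the key axis because the grasp is 4.7 mm off it along the handle.

Emit:
{"fn": "jog_arm", "kwargs": {
  "increments": [
    {"dx":0.002,"dy":-0.005,"dz":0,"ax":0,"ay":0,"az":-0.09,"gripper":-1},
    {"dx":0.004,"dy":-0.01,"dz":0,"ax":0,"ay":0,"az":-0.18,"gripper":-1},
    {"dx":0.004,"dy":-0.016,"dz":0,"ax":0,"ay":0,"az":-0.27,"gripper":-1},
    {"dx":0.004,"dy":-0.021,"dz":0,"ax":0,"ay":0,"az":-0.36,"gripper":-1},
    {"dx":0.003,"dy":-0.027,"dz":0,"ax":0,"ay":0,"az":-0.45,"gripper":-1}
  ]
}}

```text
time: 9.05
eef_pos: [0.4529, 0.0282, 0.1666]
tcp_rot: [0.121, 0.993, 0.001, -0.001]
contact_force: [0.9, 5.0, -0.7]
opening: 0.195
finger_force: 62.8
```

```bash
cat > st.py <<'E'
from h import *
s=get_state(); M=R.from_quat(s['tcp_rot']).as_matrix(); print({k:np.round(v,4) for k,v in s.items() if k in('time','eef_pos','contact_force','wrist_torque','opening')},'yaw',np.degrees(np.arctan2(M[1,1],M[0,1])).round(2),'q6',s['qpos'][5].round(3),'tilt',M[:,2].round(4))
E
python3 st.py
```

```text
{'time': np.float64(9.05), 'eef_pos': array([0.4529, 0.0282, 0.1666]), 'contact_force': array([ 0.8671,  4.957 , -0.7233]), 'wrist_torque': array([1.0099, 0.012 , 0.0848]), 'opening': np.float64(0.1947)} yaw 76.08 q6 -1.492 tilt [-0.0022  0.0022 -1.    ]
```

Emit:
{"fn": "jog_arm", "kwargs": {
  "increments": [
    {"dx":-0.002,"dy":0,"dz":0,"ax":0,"ay":0,"az":-0.09,"gripper":-1},
    {"dx":-0.004,"dy":-0.005,"dz":0,"ax":0,"ay":0,"az":-0.18,"gripper":-1},
    {"dx":-0.007,"dy":-0.01,"dz":0,"ax":0,"ay":0,"az":-0.27,"gripper":-1},
    {"dx":-0.011,"dy":-0.014,"dz":0,"ax":0,"ay":0,"az":-0.36,"gripper":-1},
    {"dx":-0.015,"dy":-0.017,"dz":0,"ax":0,"ay":0,"az":-0.45,"gripper":-1}
  ]
}}

```text
time: 9.55
eef_pos: [0.4506, 0.0265, 0.1666]
tcp_rot: [0.457, 0.889, 0.001, -0.002]
contact_force: [0.0, 6.5, 0.4]
opening: 0.202
finger_force: 62.7
```

```bash
python3 st.py
```

```text
{'time': np.float64(9.55), 'eef_pos': array([0.4506, 0.0265, 0.1666]), 'contact_force': array([0.0141, 6.4755, 0.3807]), 'wrist_torque': array([1.3018, 0.2001, 0.1268]), 'opening': np.float64(0.2017)} yaw 35.57 q6 -0.79 tilt [-0.0038  0.0034 -1.    ]
```

Emit:
{"fn": "jog_arm", "kwargs": {
  "increments": [
    {"dx":-0.005,"dy":0.002,"dz":0,"ax":0,"ay":0,"az":-0.09,"gripper":-1},
    {"dx":-0.01,"dy":0,"dz":0,"ax":0,"ay":0,"az":-0.18,"gripper":-1},
    {"dx":-0.015,"dy":-0.002,"dz":0,"ax":0,"ay":0,"az":-0.27,"gripper":-1},
    {"dx":-0.021,"dy":-0.002,"dz":0,"ax":0,"ay":0,"az":-0.36,"gripper":-1},
    {"dx":-0.026,"dy":-0.002,"dz":0,"ax":0,"ay":0,"az":-0.45,"gripper":-1}
  ]
}}

```text
time: 10.05
eef_pos: [0.4477, 0.0267, 0.1665]
tcp_rot: [0.737, 0.676, 0.001, -0.003]
contact_force: [-0.2, 7.0, 0.6]
opening: 0.198
finger_force: 61.6
```

```bash
python3 st.py
```

```text
{'time': np.float64(10.05), 'eef_pos': array([0.4477, 0.0267, 0.1665]), 'contact_force': array([-0.1984,  7.0228,  0.6084]), 'wrist_torque': array([ 1.5855, -0.0358,  0.1059]), 'opening': np.float64(0.198)} yaw -4.95 q6 -0.085 tilt [-0.0026  0.0045 -1.    ]
```

Emit:
{"fn": "jog_arm", "kwargs": {
  "increments": [
    {"dx":-0.003,"dy":0.004,"dz":0,"ax":0,"ay":0,"az":-0.045,"gripper":-1},
    {"dx":-0.006,"dy":0.005,"dz":0,"ax":0,"ay":0,"az":-0.09,"gripper":-1},
    {"dx":-0.008,"dy":0.006,"dz":0,"ax":0,"ay":0,"az":-0.135,"gripper":-1},
    {"dx":-0.008,"dy":0.006,"dz":0,"ax":0,"ay":0,"az":-0.135,"gripper":-1}
  ]
}}

```text
time: 10.45
eef_pos: [0.4469, 0.0273, 0.1666]
tcp_rot: [0.803, 0.596, 0.0, -0.002]
contact_force: [0.2, 6.1, 0.0]
opening: 0.198
finger_force: 61.4
```

```bash
python3 st.py
```

```text
{'time': np.float64(10.45), 'eef_pos': array([0.4469, 0.0273, 0.1666]), 'contact_force': array([0.2498, 6.088 , 0.0406]), 'wrist_torque': array([ 1.445 , -0.0722,  0.0139]), 'opening': np.float64(0.1982)} yaw -16.85 q6 0.124 tilt [-0.0023  0.0043 -1.    ]
```

Emit:
{"fn": "jog_arm", "kwargs": {
  "increments": [
    {"dx":-0.003,"dy":0.001,"dz":0,"ax":0,"ay":0,"az":-0.045,"gripper":-1},
    {"dx":-0.005,"dy":0.003,"dz":0,"ax":0,"ay":0,"az":-0.09,"gripper":-1},
    {"dx":-0.007,"dy":0.004,"dz":0,"ax":0,"ay":0,"az":-0.135,"gripper":-1}
  ]
}}

```text
time: 10.75
eef_pos: [0.4461, 0.028, 0.1665]
tcp_rot: [0.862, 0.507, 0.0, -0.003]
contact_force: [0.3, 5.7, -1.7]
opening: 0.2
finger_force: 61.3
```

```bash
python3 st.py
```

```text
{'time': np.float64(10.75), 'eef_pos': array([0.4461, 0.028 , 0.1665]), 'contact_force': array([ 0.2688,  5.7169, -1.6794]), 'wrist_torque': array([ 1.6394, -0.1505,  0.1002]), 'opening': np.float64(0.2005)} yaw -29.09 q6 0.338 tilt [-0.0021  0.0048 -1.    ]
```

Emit:
{"fn": "jog_arm", "kwargs": {
  "increments": [
    {"dx":-0.002,"dy":0.001,"dz":0,"ax":0,"ay":0,"az":-0.045,"gripper":-1},
    {"dx":-0.004,"dy":0.003,"dz":0,"ax":0,"ay":0,"az":-0.09,"gripper":-1},
    {"dx":-0.006,"dy":0.005,"dz":0,"ax":0,"ay":0,"az":-0.135,"gripper":-1}
  ]
}}

```text
time: 11.05
eef_pos: [0.4457, 0.0288, 0.1666]
tcp_rot: [0.91, 0.414, 0.001, -0.003]
contact_force: [1.9, 9.4, -1.7]
opening: 0.202
finger_force: 61.7
```

```bash
python3 st.py
```

```text
{'time': np.float64(11.05), 'eef_pos': array([0.4457, 0.0288, 0.1666]), 'contact_force': array([ 1.8978,  9.3791, -1.662 ]), 'wrist_torque': array([ 1.9601, -0.3536,  0.7439]), 'opening': np.float64(0.202)} yaw -41.11 q6 0.549 tilt [-9.0e-04  5.2e-03 -1.0e+00]
```

Torque jumped from 0.1 to 0.74 N m, which is the hard stop. I'll press slightly more and hold, then back off within the play.

Emit:
{"fn": "jog_arm", "kwargs": {
  "increments": [
    {"dx":-0.001,"dy":0.001,"dz":0,"ax":0,"ay":0,"az":-0.03,"gripper":-1},
    {"dx":-0.001,"dy":0.001,"dz":0,"ax":0,"ay":0,"az":-0.03,"gripper":-1},
    {"dx":-0.001,"dy":0.001,"dz":0,"ax":0,"ay":0,"az":-0.03,"gripper":-1},
    {"dx":-0.001,"dy":0.001,"dz":0,"ax":0,"ay":0,"az":-0.03,"gripper":-1}
  ]
}}

```text
time: 11.45
eef_pos: [0.4456, 0.029, 0.1666]
tcp_rot: [0.92, 0.393, 0.001, -0.003]
contact_force: [2.8, 8.1, -1.8]
opening: 0.202
finger_force: 61.2
```

```bash
python3 st.py
```

```text
{'time': np.float64(11.45), 'eef_pos': array([0.4456, 0.029 , 0.1666]), 'contact_force': array([ 2.8159,  8.0508, -1.8452]), 'wrist_torque': array([ 1.8978, -0.28  ,  0.4491]), 'opening': np.float64(0.2017)} yaw -43.71 q6 0.594 tilt [-9.0e-04  5.5e-03 -1.0e+00]
```

Emit:
{"fn": "jog_arm", "kwargs": {
  "increments": [
    {"dx":0.002,"dy":0.006,"dz":0,"ax":0,"ay":0,"az":0.045,"gripper":-1},
    {"dx":0.002,"dy":0.006,"dz":0,"ax":0,"ay":0,"az":0.045,"gripper":-1},
    {"dx":0.002,"dy":0.006,"dz":0.03,"ax":0,"ay":0,"az":0.045,"gripper":-1},
    {"dx":0.002,"dy":0.006,"dz":0.08,"ax":0,"ay":0,"az":0.045,"gripper":-1},
    {"dx":0.002,"dy":0.006,"dz":0.14,"ax":0,"ay":0,"az":0.045,"gripper":-1},
    {"dx":0.002,"dy":0.006,"dz":0.22,"ax":0,"ay":0,"az":0.045,"gripper":-1},
    {"dx":0.002,"dy":0.006,"dz":0.4,"ax":0,"ay":0,"az":0.045,"gripper":-1},
    {"dx":0.002,"dy":0.006,"dz":0.7,"ax":0,"ay":0,"az":0.045,"gripper":-1},
    {"dx":0.002,"dy":0.006,"dz":0.75,"ax":0,"ay":0,"az":0.045,"gripper":-1}
  ]
}}

```text
time: 12.35
eef_pos: [0.4478, 0.0269, 0.2609]
tcp_rot: [0.905, 0.425, 0.002, 0.003]
contact_force: [1.0, -0.4, -0.9]
opening: 0.197
finger_force: 63.5
```

```bash
python3 st.py
python3 - <<'E'
from fit import *
s=get_state(); q=np.array(s['eef_pos']); b=q[2]-.1059
a=np.radians(-129.); k0=q[:2]-.0047*np.array([np.cos(a),np.sin(a)])
c,T=snap('side'); P=cloud(c,T); cv2.imwrite('pics/lift.png',cv2.resize(c['frame'][90:260,150:310],(565,600),interpolation=cv2.INTER_CUBIC))
d=np.hypot(P[...,0]-k0[0],P[...,1]-k0[1])
print('k0',k0,'b',b)
for z0,z1,r,lo,hi in [(b+.036,b+.058,.0085,0,.016),(b+.058,b+.082,.0085,0,.016)]:
    m=(d>lo)&(d<hi)&(P[...,2]>z0)&(P[...,2]<z1); print(m.sum(),circ(P[m],r,k0))
m=(d<.035)&(P[...,2]>b-.01)&(P[...,2]<b+.04); print('low z',np.nanpercentile(P[m][:,2],[0,2,5]))
E
```

```text
{'time': np.float64(12.35), 'eef_pos': array([0.4478, 0.0269, 0.2609]), 'contact_force': array([ 1.0451, -0.3879, -0.8708]), 'wrist_torque': array([ 0.0196, -0.0495,  0.0102]), 'opening': np.float64(0.1969)} yaw -39.68 q6 0.527 tilt [ 0.0059 -0.003  -1.    ]
k0 [0.45072209 0.0305594 ] b 0.1550106144072586
76 (array([0.4493, 0.029 ]), np.float64(0.00128))
78 (array([0.4486, 0.0296]), np.float64(0.00166))
low z [0.15481843 0.15685852 0.15862457]
```

View pics/lift.png

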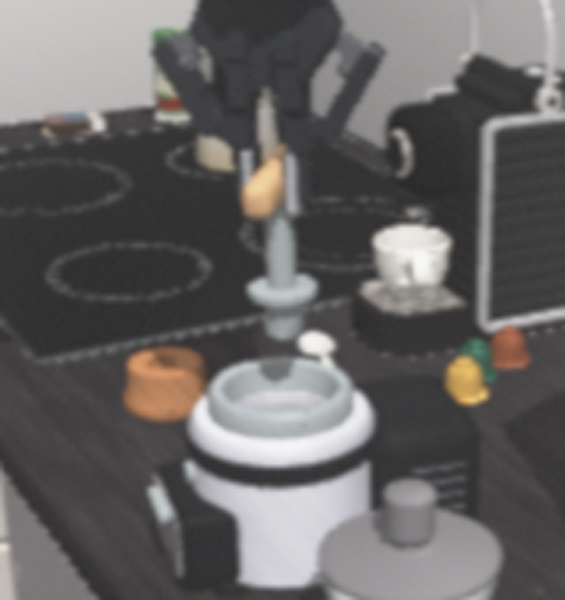

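The key hangs straight at (283,270) and clears the throat. I'll take it back to the stand.

Emit:
{"fn": "jog_arm", "kwargs": {
  "increments": [
    {"dx":0.03,"dy":0.3,"dz":0,"ax":0,"ay":0,"az":0,"gripper":-1},
    {"dx":0.058,"dy":0.65,"dz":0,"ax":0,"ay":0,"az":0,"gripper":-1},
    {"dx":0.058,"dy":1,"dz":0,"ax":0,"ay":0,"az":0,"gripper":-1}
  ]
}}

```text
time: 12.7
eef_pos: [0.4524, 0.1482, 0.2548]
tcp_rot: [0.906, 0.424, -0.002, 0.0]
contact_force: [0.8, 0.1, -2.1]
opening: 0.198
finger_force: 63.5
```

Emit:
{"fn": "jog_arm", "kwargs": {
  "increments": [
    {"dx":0.03,"dy":0.35,"dz":0,"ax":0,"ay":0,"az":0,"gripper":-1},
    {"dx":0.058,"dy":0.7,"dz":0,"ax":0,"ay":0,"az":0,"gripper":-1},
    {"dx":0.058,"dy":1.0,"dz":-0.2,"ax":0,"ay":0,"az":0,"gripper":-1},
    {"dx":0.058,"dy":1.0,"dz":-0.5,"ax":0,"ay":0,"az":0,"gripper":-1},
    {"dx":0.058,"dy":1.0,"dz":-0.7,"ax":0,"ay":0,"az":0,"gripper":-1},
    {"dx":0.058,"dy":1.0,"dz":-0.7,"ax":0,"ay":0,"az":0,"gripper":-1}
  ]
}}

```text
time: 13.3
eef_pos: [0.4558, 0.2663, 0.1661]
tcp_rot: [0.905, 0.425, -0.007, -0.0]
contact_force: [-0.5, -0.3, -2.5]
opening: 0.198
finger_force: 63.4
```

```bash
python3 st.py
cat > sk.py <<'E'
from fit import *
s=get_state(); q=np.array(s['eef_pos']); b=q[2]-.1059
M=R.from_quat(s['tcp_rot']).as_matrix(); a=np.arctan2(M[1,1],M[0,1])-np.pi/2; k0=q[:2]-.0047*np.array([np.cos(a),np.sin(a)])
print('k0',k0,'b',b)
for n in ['side','wrist']:
    c,T=snap(n); P=cloud(c,T); np.savez(f'sk_{n}.npz',P=P,f=c['frame'])
    d=np.hypot(P[...,0]-k0[0],P[...,1]-k0[1])
    m=(d<.016)&(P[...,2]>b+.036)&(P[...,2]<b+.082)
    if m.sum()>9: print(n,'shank',m.sum(),circ(P[m],.0085,k0))
    ds=np.hypot(P[...,0]-.4645,P[...,1]-.276)
    m=(ds<.045)&(P[...,2]>.033)&(P[...,2]<.04)
    if m.sum()>9: print(n,'standtop',m.sum(),cv2.minEnclosingCircle(P[m][:,:2].astype(np.float32)))
    m=(ds<.05)&(P[...,2]>.003)&(P[...,2]<.008)
    if m.sum()>9: print(n,'foot',m.sum(),circ(P[m],.033,[.4645,.276]))
E
python3 sk.py
```

```text
{'time': np.float64(13.3), 'eef_pos': array([0.4558, 0.2663, 0.1661]), 'contact_force': array([-0.5359, -0.331 , -2.4757]), 'wrist_torque': array([-0.0592,  0.0066,  0.0042]), 'opening': np.float64(0.1978)} yaw -39.64 q6 1.029 tilt [-0.0128 -0.0055 -0.9999]
k0 [0.45884276 0.26992403] b 0.06015885613703367
side shank 99 (array([0.456 , 0.2687]), np.float64(0.00182))
side standtop 116 ((0.4654235541820526, 0.27803462743759155), 0.03025403805077076)
side foot 31 (array([0.4648, 0.2782]), np.float64(0.00163))
wrist shank 24 (array([0.4542, 0.2739]), np.float64(0.00804))
wrist standtop 1966 ((0.4674109220504761, 0.27843788266181946), 0.028170259669423103)
wrist foot 417 (array([0.4467, 0.2539]), np.float64(0.00895))
```

Emit:
{"fn": "jog_arm", "kwargs": {
  "increments": [
    {"dx":0.06,"dy":0.06,"dz":0,"ax":0,"ay":0,"az":0,"gripper":-1},
    {"dx":0.06,"dy":0.06,"dz":0,"ax":0,"ay":0,"az":0,"gripper":-1},
    {"dx":0.06,"dy":0.06,"dz":-0.13,"ax":0,"ay":0,"az":0,"gripper":-1},
    {"dx":0.06,"dy":0.06,"dz":-0.13,"ax":0,"ay":0,"az":0,"gripper":-1},
    {"dx":0.06,"dy":0.06,"dz":-0.13,"ax":0,"ay":0,"az":0,"gripper":-1}
  ]
}}

```text
time: 13.9
eef_pos: [0.4677, 0.2749, 0.1579]
tcp_rot: [0.905, 0.425, 0.0, 0.0]
contact_force: [0.0, 0.7, -1.6]
opening: 0.2
finger_force: 63.4
```

```bash
python3 st.py; python3 sk.py
python3 - <<'E'
from h import *
a=np.load('sk_side.npz')['f'][130:230,150:260]; b=np.load('sk_wrist.npz')['f']
cv2.imwrite('pics/sk.png',np.hstack([cv2.resize(a,(462,420),interpolation=cv2.INTER_CUBIC),b[:,120:450]]))
E
```

```text
{'time': np.float64(13.9), 'eef_pos': array([0.4677, 0.2749, 0.1579]), 'contact_force': array([ 0.0079,  0.7433, -1.5622]), 'wrist_torque': array([0.0413, 0.0541, 0.0032]), 'opening': np.float64(0.1998)} yaw -39.71 q6 1.037 tilt [ 5.e-04  1.e-04 -1.e+00]
k0 [0.47065768 0.27852469] b 0.051970708438467905
side shank 101 (array([0.4682, 0.2774]), np.float64(0.00176))
side standtop 112 ((0.4620573818683624, 0.27794474363327026), 0.030132398009300232)
side foot 35 (array([0.4642, 0.2791]), np.float64(0.00192))
wrist standtop 1301 ((0.4673568904399872, 0.278760701417923), 0.028036082163453102)
wrist foot 60 (array([0.4669, 0.2781]), np.float64(8e-05))
```

View pics/sk.png

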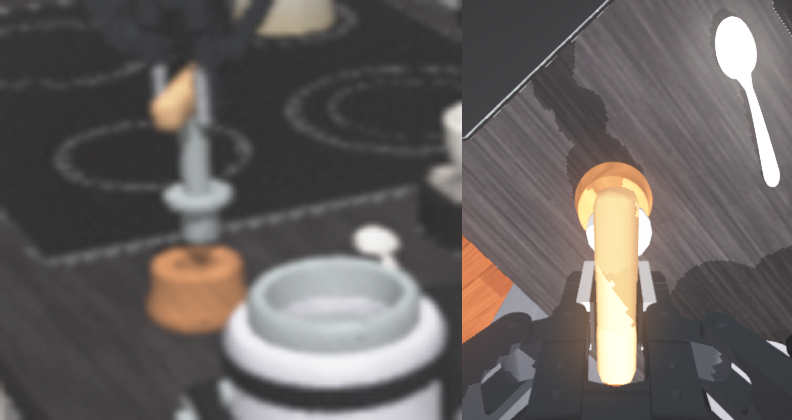

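The side view shows the key just above the bore, about 4 mm too far in +x. I'll correct that and lower it.

Emit:
{"fn": "jog_arm", "kwargs": {
  "increments": [
    {"dx":-0.033,"dy":-0.004,"dz":0,"ax":0,"ay":0,"az":0,"gripper":-1},
    {"dx":-0.033,"dy":-0.004,"dz":-0.06,"ax":0,"ay":0,"az":0,"gripper":-1},
    {"dx":-0.033,"dy":-0.004,"dz":-0.12,"ax":0,"ay":0,"az":0,"gripper":-1},
    {"dx":-0.033,"dy":-0.004,"dz":-0.15,"ax":0,"ay":0,"az":0,"gripper":-1},
    {"dx":-0.033,"dy":-0.004,"dz":-0.17,"ax":0,"ay":0,"az":0,"gripper":-1},
    {"dx":-0.033,"dy":-0.004,"dz":-0.17,"ax":0,"ay":0,"az":0,"gripper":-1}
  ]
}}

```text
time: 14.6
eef_pos: [0.4631, 0.2743, 0.1361]
tcp_rot: [0.905, 0.425, -0.001, -0.0]
contact_force: [-0.1, -0.6, -1.7]
opening: 0.198
finger_force: 63.5
```

```bash
python3 st.py
```

```text
{'time': np.float64(14.6), 'eef_pos': array([0.4631, 0.2743, 0.1361]), 'contact_force': array([-0.0971, -0.5813, -1.7486]), 'wrist_torque': array([-0.0229,  0.0372,  0.0259]), 'opening': np.float64(0.1982)} yaw -39.7 q6 1.039 tilt [-1.2e-03 -4.0e-04 -1.0e+00]
```

Emit:
{"fn": "jog_arm", "kwargs": {
  "increments": [
    {"dx":0,"dy":0,"dz":-0.04,"ax":0,"ay":0,"az":0,"gripper":-1},
    {"dx":0,"dy":0,"dz":-0.08,"ax":0,"ay":0,"az":0,"gripper":-1},
    {"dx":0,"dy":0,"dz":-0.12,"ax":0,"ay":0,"az":0,"gripper":-1},
    {"dx":0,"dy":0,"dz":-0.15,"ax":0,"ay":0,"az":0,"gripper":-1},
    {"dx":0,"dy":0,"dz":-0.163,"ax":0,"ay":0,"az":0,"gripper":-1},
    {"dx":0,"dy":0,"dz":-0.163,"ax":0,"ay":0,"az":0,"gripper":-1}
  ]
}}

```text
time: 15.2
eef_pos: [0.4632, 0.2744, 0.1168]
tcp_rot: [0.905, 0.425, -0.0, -0.0]
contact_force: [0.2, -0.4, -2.0]
opening: 0.201
finger_force: 63.5
```

```bash
python3 st.py
```

```text
{'time': np.float64(15.2), 'eef_pos': array([0.4632, 0.2744, 0.1168]), 'contact_force': array([ 0.1665, -0.3833, -1.9706]), 'wrist_torque': array([-0.0323,  0.0503, -0.0126]), 'opening': np.float64(0.201)} yaw -39.7 q6 1.039 tilt [-7.e-04 -2.e-04 -1.e+00]
```

Emit:
{"fn": "jog_arm", "kwargs": {
  "increments": [
    {"dx":0,"dy":0,"dz":-0.01,"ax":0,"ay":0,"az":0,"gripper":-1},
    {"dx":0,"dy":0,"dz":-0.01,"ax":0,"ay":0,"az":0,"gripper":-0.3},
    {"dx":0,"dy":0,"dz":-0.01,"ax":0,"ay":0,"az":0,"gripper":0},
    {"dx":0,"dy":0,"dz":-0.01,"ax":0,"ay":0,"az":0,"gripper":0.3},
    {"dx":0,"dy":0,"dz":-0.01,"ax":0,"ay":0,"az":0,"gripper":0.3},
    {"dx":0,"dy":0,"dz":0.3,"ax":0,"ay":0,"az":0,"gripper":0.3},
    {"dx":0,"dy":0,"dz":0.7,"ax":0,"ay":0,"az":0,"gripper":0.3},
    {"dx":0,"dy":0,"dz":1,"ax":0,"ay":0,"az":0,"gripper":0.3},
    {"dx":0,"dy":0,"dz":1,"ax":0,"ay":0,"az":0,"gripper":0.3}
  ]
}}

```text
time: 16.1
eef_pos: [0.4667, 0.2757, 0.2448]
tcp_rot: [0.905, 0.425, 0.007, 0.001]
contact_force: [0.4, -0.8, 0.5]
opening: 0.653
finger_force: 0.0
```

```bash
python3 st.py
python3 - <<'E'
from fit import *
for n in ['side','wrist','top']:
    c,T=snap(n); P=cloud(c,T); d=np.hypot(P[...,0]-.466,P[...,1]-.277)
    for nm,z0,z1,r in [('handle',.1,.135,.07),('collar',.038,.048,.035)]:
        m=(d<r)&(P[...,2]>z0)&(P[...,2]<z1); p=P[m]
        if len(p)>9: print(n,nm,len(p),np.round(cv2.minAreaRect(p[:,:2].astype(np.float32))[0],4),np.percentile(p[:,2],[50,90,98]).round(4))
    m=(d<.016)&(P[...,2]>.05)&(P[...,2]<.09)
    for z0,z1 in [(.048,.068),(.068,.09)]:
        m=(d<.016)&(P[...,2]>z0)&(P[...,2]<z1)
        if m.sum()>15: print(n,'shank',m.sum(),circ(P[m],.0085,[.466,.277]))
E
```

```text
{'time': np.float64(16.1), 'eef_pos': array([0.4667, 0.2757, 0.2448]), 'contact_force': array([ 0.3658, -0.8316,  0.5342]), 'wrist_torque': array([-0.0095,  0.0065, -0.0203]), 'opening': np.float64(0.6525)} yaw -39.7 q6 1.039 tilt [ 0.0128  0.0047 -0.9999]
side handle 162 [0.4651 0.2728] [0.1134 0.1175 0.1183]
side collar 81 [0.463 0.273] [0.0412 0.0443 0.0469]
side shank 41 (array([0.4649, 0.2767]), np.float64(0.00162))
side shank 47 (array([0.464 , 0.2763]), np.float64(0.00108))
wrist handle 2566 [0.4673 0.2768] [0.1175 0.1188 0.1194]
wrist collar 399 [0.4659 0.2792] [0.0423 0.0433 0.0437]
top handle 209 [0.4548 0.2644] [0.1149 0.1183 0.1196]
top collar 80 [0.4643 0.2738] [0.0409 0.044  0.0458]
```

The key is seated in its stand: handle top at 0.118, collar top at 0.042, shank vertical. Next I'll go over the larger hopper.

Emit:
{"fn": "jog_arm", "kwargs": {
  "increments": [
    {"dx":-0.01,"dy":-0.3,"dz":0,"ax":0,"ay":0,"az":0,"gripper":1},
    {"dx":-0.033,"dy":-0.6,"dz":0,"ax":0,"ay":0,"az":0,"gripper":1},
    {"dx":-0.033,"dy":-0.84,"dz":0,"ax":0,"ay":0,"az":0,"gripper":1}
  ]
}}

```text
time: 16.55
eef_pos: [0.4577, 0.1722, 0.2345]
tcp_rot: [0.905, 0.425, -0.002, -0.001]
contact_force: [0.2, -1.0, 0.1]
opening: 1.002
finger_force: 0.0
```

Emit:
{"fn": "jog_arm", "kwargs": {
  "increments": [
    {"dx":-0.01,"dy":-0.3,"dz":0,"ax":0,"ay":0,"az":0,"gripper":1},
    {"dx":-0.033,"dy":-0.6,"dz":0,"ax":0,"ay":0,"az":0,"gripper":1},
    {"dx":-0.033,"dy":-0.84,"dz":0,"ax":0,"ay":0,"az":0,"gripper":1}
  ]
}}

```text
time: 16.85
eef_pos: [0.4538, 0.0713, 0.2347]
tcp_rot: [0.905, 0.425, -0.002, -0.001]
contact_force: [0.6, 0.2, 0.4]
opening: 0.998
finger_force: 0.0
```

Emit:
{"fn": "jog_arm", "kwargs": {
  "increments": [
    {"dx":-0.01,"dy":-0.3,"dz":0,"ax":0,"ay":0,"az":0,"gripper":1},
    {"dx":-0.033,"dy":-0.6,"dz":0,"ax":0,"ay":0,"az":0,"gripper":1},
    {"dx":-0.033,"dy":-0.84,"dz":0,"ax":0,"ay":0,"az":0,"gripper":1}
  ]
}}

```text
time: 17.15
eef_pos: [0.45, -0.0293, 0.2348]
tcp_rot: [0.905, 0.425, -0.002, -0.001]
contact_force: [1.0, -0.3, -1.2]
opening: 1.001
finger_force: 0.0
```

Emit:
{"fn": "jog_arm", "kwargs": {
  "increments": [
    {"dx":-0.01,"dy":-0.3,"dz":0,"ax":0,"ay":0,"az":0,"gripper":1},
    {"dx":-0.033,"dy":-0.6,"dz":0,"ax":0,"ay":0,"az":0,"gripper":1},
    {"dx":-0.033,"dy":-0.84,"dz":0,"ax":0,"ay":0,"az":0,"gripper":1},
    {"dx":-0.033,"dy":-0.84,"dz":0,"ax":0,"ay":0,"az":0,"gripper":1},
    {"dx":-0.033,"dy":-0.84,"dz":0,"ax":0,"ay":0,"az":0,"gripper":1}
  ]
}}

```text
time: 17.65
eef_pos: [0.4466, -0.1285, 0.2352]
tcp_rot: [0.906, 0.424, -0.001, -0.002]
contact_force: [0.2, -0.0, 0.5]
opening: 0.999
finger_force: 0.0
```

```bash
python3 st.py
python3 - <<'E'
from fit import *
for n in ['side','wrist']:
    c,T=snap(n); P=cloud(c,T); d=np.hypot(P[...,0]-.451,P[...,1]+.126)
    for nm,z0,z1,r in [('knob',.1185,.13,.03),('lid',.08,.097,.062)]:
        m=(d<r)&(P[...,2]>z0)&(P[...,2]<z1); p=P[m]
        if len(p)>9: print(n,nm,len(p),np.round(cv2.minEnclosingCircle(p[:,:2].astype(np.float32))[0],4),np.round(cv2.minEnclosingCircle(p[:,:2].astype(np.float32))[1],4),np.percentile(p[:,2],[50,90,98]).round(4))
cv2.imwrite('pics/hop.png',c['frame'])
E
```

```text
{'time': np.float64(17.65), 'eef_pos': array([ 0.4466, -0.1285,  0.2352]), 'contact_force': array([ 0.22  , -0.0091,  0.4908]), 'wrist_torque': array([-0.0432,  0.0202,  0.0186]), 'opening': np.float64(0.9989)} yaw -39.79 q6 0.195 tilt [-0.0035  0.0024 -1.    ]
side knob 74 [ 0.4496 -0.1278] 0.0138 [0.1202 0.1214 0.1216]
side lid 931 [ 0.449  -0.1261] 0.0514 [0.0832 0.085  0.091 ]
wrist knob 1053 [ 0.4522 -0.1247] 0.0146 [0.121  0.122  0.1225]
wrist lid 9316 [ 0.4519 -0.1247] 0.0516 [0.0839 0.0853 0.0862]
```

View pics/hop.png

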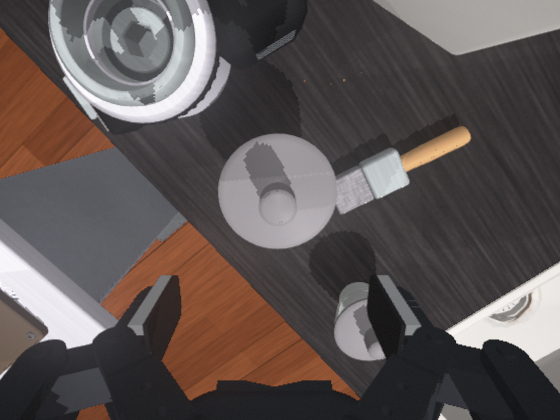

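The larger hopper's knob is at (278,206), with the brush beside its bowl at (350,190). I'll lower over the knob and grip.

Emit:
{"fn": "jog_arm", "kwargs": {
  "increments": [
    {"dx":0.04,"dy":0.03,"dz":-0.35,"ax":0,"ay":0,"az":0,"gripper":1},
    {"dx":0.04,"dy":0.03,"dz":-0.65,"ax":0,"ay":0,"az":0,"gripper":1},
    {"dx":0.04,"dy":0.03,"dz":-0.85,"ax":0,"ay":0,"az":0,"gripper":1},
    {"dx":0.04,"dy":0.03,"dz":-0.97,"ax":0,"ay":0,"az":0,"gripper":1},
    {"dx":0.04,"dy":0.03,"dz":-0.97,"ax":0,"ay":0,"az":0,"gripper":1},
    {"dx":0.04,"dy":0.03,"dz":-0.97,"ax":0,"ay":0,"az":0,"gripper":-0.2},
    {"dx":0.04,"dy":0.03,"dz":-0.97,"ax":0,"ay":0,"az":0,"gripper":-1},
    {"dx":0.04,"dy":0.03,"dz":-0.97,"ax":0,"ay":0,"az":0,"gripper":-1},
    {"dx":0.04,"dy":0.03,"dz":-0.97,"ax":0,"ay":0,"az":0,"gripper":-1},
    {"dx":0.04,"dy":0.03,"dz":-0.97,"ax":0,"ay":0,"az":0,"gripper":-1}
  ],
  "force": 50
}}

```text
time: 18.75
eef_pos: [0.4529, -0.1254, 0.1221]
tcp_rot: [0.905, 0.425, 0.001, 0.001]
contact_force: [-1.3, 0.5, 5.1]
opening: 0.32
finger_force: 49.1
```

```bash
python3 st.py
```

```text
{'time': np.float64(18.75), 'eef_pos': array([ 0.4529, -0.1254,  0.1221]), 'contact_force': array([-1.2577,  0.5274,  5.0687]), 'wrist_torque': array([0.1899, 0.2378, 0.0457]), 'opening': np.float64(0.3195)} yaw -39.71 q6 0.206 tilt [ 1.4e-03 -5.0e-04 -1.0e+00]
```

Emit:
{"fn": "jog_arm", "kwargs": {
  "increments": [
    {"dx":0,"dy":0,"dz":0.1,"ax":0,"ay":0,"az":0,"gripper":-1},
    {"dx":0,"dy":0,"dz":0.3,"ax":0,"ay":0,"az":0,"gripper":-1},
    {"dx":0,"dy":0,"dz":0.55,"ax":0,"ay":0,"az":0,"gripper":-1},
    {"dx":0,"dy":0,"dz":0.8,"ax":0,"ay":0,"az":0,"gripper":-1},
    {"dx":0,"dy":0,"dz":1,"ax":0,"ay":0,"az":0,"gripper":-1},
    {"dx":0,"dy":0,"dz":1,"ax":0,"ay":0,"az":0,"gripper":-1}
  ]
}}

```text
time: 19.35
eef_pos: [0.4541, -0.1262, 0.2453]
tcp_rot: [0.905, 0.425, 0.003, 0.003]
contact_force: [0.8, -0.0, -1.6]
opening: 0.322
finger_force: 49.5
```

Emit:
{"fn": "jog_arm", "kwargs": {
  "increments": [
    {"dx":0,"dy":0,"dz":0.2,"ax":0,"ay":0,"az":0,"gripper":-1},
    {"dx":0,"dy":0.1,"dz":0.35,"ax":0,"ay":0,"az":0,"gripper":-1},
    {"dx":0,"dy":0.3,"dz":0.35,"ax":0,"ay":0,"az":0,"gripper":-1},
    {"dx":-0.01,"dy":0.5,"dz":0.35,"ax":0,"ay":0,"az":0,"gripper":-1},
    {"dx":-0.02,"dy":0.7,"dz":0.35,"ax":0,"ay":0,"az":0,"gripper":-1},
    {"dx":-0.03,"dy":0.9,"dz":0.35,"ax":0,"ay":0,"az":0,"gripper":-1},
    {"dx":-0.03,"dy":1,"dz":0.35,"ax":0,"ay":0,"az":0,"gripper":-1}
  ]
}}

```text
time: 20.05
eef_pos: [0.4477, -0.0036, 0.2809]
tcp_rot: [0.905, 0.426, -0.001, -0.001]
contact_force: [0.7, -0.5, -1.3]
opening: 0.321
finger_force: 49.6
```

Emit:
{"fn": "jog_arm", "kwargs": {
  "increments": [
    {"dx":0,"dy":0.15,"dz":0,"ax":0,"ay":0,"az":0,"gripper":-1},
    {"dx":0,"dy":0.25,"dz":0,"ax":0,"ay":0,"az":0,"gripper":-1},
    {"dx":0,"dy":0.3,"dz":0,"ax":0,"ay":0,"az":0,"gripper":-1},
    {"dx":0,"dy":0.3,"dz":0,"ax":0,"ay":0,"az":0,"gripper":-1},
    {"dx":0,"dy":0.3,"dz":0,"ax":0,"ay":0,"az":0,"gripper":-1}
  ]
}}

```text
time: 20.55
eef_pos: [0.4488, 0.0304, 0.2826]
tcp_rot: [0.905, 0.425, -0.0, 0.0]
contact_force: [0.7, 0.1, -2.0]
opening: 0.319
finger_force: 49.6
```

```bash
python3 st.py
cat > hp.py <<'E'
from fit import *
q=np.array(get_state()['eef_pos']); h=q[2]-.1221
c,T=snap('side'); P=cloud(c,T); d=np.hypot(P[...,0]-q[0],P[...,1]-q[1])
print('h',h.round(4),'tcp',q.round(4))
m=(d<.06)&(P[...,2]>h+.081)&(P[...,2]<h+.093); p=P[m]; A=np.c_[p[:,:2]-q[:2],np.ones(len(p))]
co=np.linalg.lstsq(A,p[:,2],rcond=None)[0]; print('lid',len(p),'mec',np.round(cv2.minEnclosingCircle(p[:,:2].astype(np.float32))[0],4),'med z',np.median(p[:,2]),'slopes',co.round(3))
for z0,z1 in [(h+.003,h+.027),(h+.055,h+.075)]:
    m=(d<.06)&(P[...,2]>z0)&(P[...,2]<z1); print('band',m.sum(),circ(P[m],.04,q[:2],True))
m=(d<.055)&(P[...,2]>.1185)&(P[...,2]<.1215)
print('rim',m.sum(),circ(P[m],.041,[.447,.031],True))
cv2.imwrite('pics/hop2.png',cv2.resize(c['frame'][90:260,150:310],(565,600),interpolation=cv2.INTER_CUBIC))
E
python3 hp.py
```

```text
{'time': np.float64(20.55), 'eef_pos': array([0.4488, 0.0304, 0.2826]), 'contact_force': array([ 0.6565,  0.0629, -2.03  ]), 'wrist_torque': array([-0.0314, -0.0312, -0.0303]), 'opening': np.float64(0.3187)} yaw -39.71 q6 0.535 tilt [-3.e-04 -5.e-04 -1.e+00]
h 0.1605 tcp [0.4488 0.0304 0.2826]
lid 532 mec [0.4453 0.0283] med z 0.24391458815662878 slopes [0.005 0.017 0.244]
band 285 (array([0.4464, 0.0316, 0.0336]), np.float64(0.00191))
band 382 (array([0.4465, 0.0312, 0.0485]), np.float64(0.00175))
rim 136 (array([0.4468, 0.031 , 0.0396]), np.float64(0.0024))
```

View pics/hop2.png

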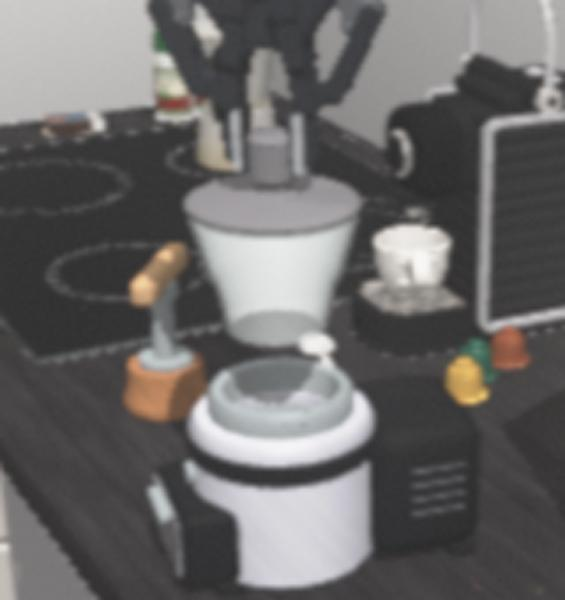

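The hopper is level and within 1 mm of the throat axis, and the key stands upright in its stand at (165,330). I'll lower it slowly.

Emit:
{"fn": "jog_arm", "kwargs": {
  "increments": [
    {"dx":0,"dy":0.004,"dz":-0.1,"ax":0,"ay":0,"az":0,"gripper":-1},
    {"dx":0,"dy":0.004,"dz":-0.22,"ax":0,"ay":0,"az":0,"gripper":-1},
    {"dx":0,"dy":0.004,"dz":-0.32,"ax":0,"ay":0,"az":0,"gripper":-1},
    {"dx":0,"dy":0.004,"dz":-0.38,"ax":0,"ay":0,"az":0,"gripper":-1},
    {"dx":0,"dy":0.004,"dz":-0.44,"ax":0,"ay":0,"az":0,"gripper":-1},
    {"dx":0,"dy":0.004,"dz":-0.48,"ax":0,"ay":0,"az":0,"gripper":-1},
    {"dx":0,"dy":0.004,"dz":-0.5,"ax":0,"ay":0,"az":0,"gripper":-1},
    {"dx":0,"dy":0.004,"dz":-0.5,"ax":0,"ay":0,"az":0,"gripper":-1}
  ]
}}

```text
time: 21.4
eef_pos: [0.4488, 0.0313, 0.2227]
tcp_rot: [0.905, 0.425, -0.0, -0.0]
contact_force: [0.3, 0.6, -1.8]
opening: 0.319
finger_force: 49.6
```

```bash
python3 st.py
```

```text
{'time': np.float64(21.4), 'eef_pos': array([0.4488, 0.0313, 0.2227]), 'contact_force': array([ 0.2998,  0.5611, -1.7956]), 'wrist_torque': array([ 0.0006, -0.0024, -0.0368]), 'opening': np.float64(0.3191)} yaw -39.7 q6 0.536 tilt [-1.e-04  0.e+00 -1.e+00]
```

Emit:
{"fn": "jog_arm", "kwargs": {
  "increments": [
    {"dx":0,"dy":0,"dz":-0.015,"ax":0,"ay":0,"az":0,"gripper":-1},
    {"dx":0,"dy":0,"dz":-0.03,"ax":0,"ay":0,"az":0,"gripper":-1},
    {"dx":0,"dy":0,"dz":-0.045,"ax":0,"ay":0,"az":0,"gripper":-1},
    {"dx":0,"dy":0,"dz":-0.058,"ax":0,"ay":0,"az":0,"gripper":-1},
    {"dx":0,"dy":0,"dz":-0.066,"ax":0,"ay":0,"az":0,"gripper":-1},
    {"dx":0,"dy":0,"dz":-0.066,"ax":0,"ay":0,"az":0,"gripper":-1}
  ]
}}

```text
time: 22.0
eef_pos: [0.4494, 0.0312, 0.2154]
tcp_rot: [0.905, 0.425, 0.001, 0.001]
contact_force: [1.3, 0.7, -0.8]
opening: 0.321
finger_force: 49.7
```

```bash
python3 st.py
```

```text
{'time': np.float64(22.0), 'eef_pos': array([0.4494, 0.0312, 0.2154]), 'contact_force': array([ 1.2707,  0.6828, -0.8248]), 'wrist_torque': array([ 0.0062, -0.4114, -0.0377]), 'opening': np.float64(0.321)} yaw -39.71 q6 0.536 tilt [ 2.e-03 -2.e-04 -1.e+00]
```

Emit:
{"fn": "jog_arm", "kwargs": {
  "increments": [
    {"dx":0.006,"dy":0.002,"dz":-0.008,"ax":0,"ay":0,"az":0,"gripper":-1},
    {"dx":0.006,"dy":0.002,"dz":-0.016,"ax":0,"ay":0,"az":0,"gripper":-1},
    {"dx":0.006,"dy":0.002,"dz":-0.016,"ax":0,"ay":0,"az":0,"gripper":-1}
  ]
}}

```text
time: 22.3
eef_pos: [0.45, 0.0315, 0.2143]
tcp_rot: [0.905, 0.425, 0.001, 0.0]
contact_force: [-0.5, 1.1, 4.7]
opening: 0.321
finger_force: 50.5
```

```bash
python3 st.py; python3 hp.py
```

```text
{'time': np.float64(22.3), 'eef_pos': array([0.45  , 0.0315, 0.2143]), 'contact_force': array([-0.4746,  1.073 ,  4.7125]), 'wrist_torque': array([0.0399, 0.0113, 0.0066]), 'opening': np.float64(0.3207)} yaw -39.7 q6 0.537 tilt [ 1.2e-03 -1.0e-04 -1.0e+00]
h 0.0922 tcp [0.45   0.0315 0.2143]
lid 543 mec [0.4461 0.0306] med z 0.17556562220654093 slopes [0.002 0.013 0.176]
band 753 (array([0.4511, 0.0364, 0.052 ]), np.float64(0.00584))
band 335 (array([0.448 , 0.033 , 0.0493]), np.float64(0.00167))
rim 109 (array([0.448 , 0.0336, 0.0405]), np.float64(0.0031))
```

It's home: 4.7 N of support, neck end about 27 mm below the rim, lid level. I'll release and retreat upward.

Emit:
{"fn": "jog_arm", "kwargs": {
  "increments": [
    {"dx":0,"dy":0,"dz":0,"ax":0,"ay":0,"az":0,"gripper":-0.2},
    {"dx":0,"dy":0,"dz":0,"ax":0,"ay":0,"az":0,"gripper":0.2},
    {"dx":0,"dy":0,"dz":0,"ax":0,"ay":0,"az":0,"gripper":0.5},
    {"dx":0,"dy":0,"dz":0,"ax":0,"ay":0,"az":0,"gripper":0.5},
    {"dx":0,"dy":0,"dz":0.2,"ax":0,"ay":0,"az":0,"gripper":0.5},
    {"dx":0,"dy":0,"dz":0.5,"ax":0,"ay":0,"az":0,"gripper":0.5},
    {"dx":0,"dy":0,"dz":0.9,"ax":0,"ay":0,"az":0,"gripper":0.5},
    {"dx":0,"dy":0,"dz":0.9,"ax":0,"ay":0,"az":0,"gripper":0.5},
    {"dx":0,"dy":0,"dz":0.9,"ax":0,"ay":0,"az":0,"gripper":0.5}
  ]
}}

```text
time: 23.25
eef_pos: [0.45, 0.0315, 0.3224]
tcp_rot: [0.905, 0.425, 0.001, 0.001]
contact_force: [-0.6, -0.7, -1.2]
opening: 0.745
finger_force: 0.0
```

```bash
python3 st.py
python3 - <<'E'
from fit import *
for n in ['side','wrist']:
    c,T=snap(n); P=cloud(c,T); d=np.hypot(P[...,0]-.449,P[...,1]-.031)
    m=(d<.06)&(P[...,2]>.165)&(P[...,2]<.19); p=P[m]; A=np.c_[p[:,:2]-[.449,.031],np.ones(len(p))]
    print(n,'lid',len(p),np.round(cv2.minEnclosingCircle(p[:,:2].astype(np.float32))[0],4),'slopes',np.linalg.lstsq(A,p[:,2],rcond=None)[0].round(4))
    m=(d<.03)&(P[...,2]>.2)&(P[...,2]<.23); p=P[m]
    if len(p)>5: print('knob',len(p),np.percentile(p[:,2],[50,95]).round(4))
    d=np.hypot(P[...,0]-.466,P[...,1]-.277); m=(d<.07)&(P[...,2]>.1)&(P[...,2]<.15)
    if m.sum()>5: print('handle',np.percentile(P[m][:,2],[50,95]).round(4))
E
```

```text
{'time': np.float64(23.25), 'eef_pos': array([0.45  , 0.0315, 0.3224]), 'contact_force': array([-0.5587, -0.6993, -1.165 ]), 'wrist_torque': array([ 0.0514, -0.0126, -0.0619]), 'opening': np.float64(0.7452)} yaw -39.7 q6 0.537 tilt [ 3.e-03 -6.e-04 -1.e+00]
side lid 786 [0.4458 0.0312] slopes [0.0295 0.0685 0.1761]
knob 121 [0.2097 0.2133]
handle [0.1136 0.1178]
wrist lid 9694 [0.4493 0.0319] slopes [-0.0057  0.0033  0.1762]
knob 1268 [0.2132 0.2147]
handle [0.116  0.1192]
```

```bash
python3 -c "
from plant import job; print(job.sign_off())"
```

```text
the job is handed in; nothing more can be done
None
```

I handed the job in at about 23 s of robot time; sign-off returned no verdict. The bolt was turned clockwise to its hard stop, the key is upright in its stand, and the larger hopper sits level and fully home in the throat. The tin, spoon and brush were not touched.

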